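# Find the coin tin by its weight and hold it over the cleared stand

### The arm

A 6-joint arm with a two-finger parallel gripper is mounted at the origin on the work surface. World frame = base frame: x ahead of the robot, y to its left, z up, the work surface at z = 0. Lengths are in m, angles in rad, forces in N, time in s.
With the tool pointing down it reaches from about 0.375 to 0.975 m from the base axis. Payload 3.8 kg.
Tool frame: the origin (TCP) lies midway between the tips of the shut fingers; the grasp point (between the pads) lies behind it (r.pinch_z is the y of the grasp point in the tool frame, in m); y points along the fingers, x is the direction in which the jaws open and shut, and the axes are right-handed (so a half turn about y gives the same grasp; the last joint's range is limited). The gripper opens to 88 mm and grips with 3 to 60 N. Pads are 18 mm wide; open, the fingers measure 123 mm over their backs; the gripper's body (75 mm by 187 mm) begins 45 mm behind the grasp point.
Start: joints at [1.263, 0.264, 1.604, -0, 1.274, -0.037], TCP at [0.181, 0.65, 0.239] pointing down, gripper open.
Joint ranges: [-2.63, 2.63], [-0.94, 2.18], [0.31, 2.57], [-1.31, 4.45], [0, 2.66], [-2.55, 2.55]. Speed limits (rad/s): [2.57, 2.57, 3.14, 3.14, 3.14, 3.14].

### API

Orientations are given as a unit quaternion [w, x, y, z].
In Python, from workcell import r gives the robot as it stands.
- The arm moves only by the tool play_rows, never from a script. Its argument "rows" is a list that holds one entry, the list of rows, each a list of 7 numbers: the shift along the tool's x, y, z in m, then the turn, a rotation vector about the tool's x, y, z in rad, then the opening, from -1 (shut) to 1 (fully open). In form: [[[x, y, z, rx, ry, rz, grip], ...]]. A call has 1 to 20 rows; each row is the pose to reach, as a shift and turn from the pose commanded when the call began, along the tool's axes at that moment; what a row does not reach only later rows make up. A row lasts 1/8 s, in which the tool goes at most 62.5 mm and 10.7 degrees, less where a joint would pass 70% of its speed; a pose out of reach is approached as far as the arm can. A call with a gripper value outside its range is refused whole. The fingers move at their own pace and stop on an object; "grip_force" is the grip in N (left out, the last holds). Time passes only in rows, so rows that repeat a pose let the fingers close. It gives the time, the measured TCP pose, the force and the opening at its end, in the units of the state.
- r.state(): the state, without advancing time (a new reading comes with each control period).
- r.camera(name): name is "scene" or "top" or "wrist"; returns a dict with "image" (480x640x3 uint8, red, green, blue), "range_z" (480x640 float32, m along the optical axis (not along the pixel's ray), 0 where there is no reading), "fx", "fy", "cx", "cy" (pixels), "position" and "orientation" of the camera in the world. Camera axes: x right, y down, z forward; pixel columns grow to the right and rows downward; lengths in m; the calibration is good to about 2 mm. A picture is of the moment at which its call begins.
- r.finish_job(): hands the job in, once; it reports no verdict.
The state is a dict: "time": time; "joint_pos": joint angles; "qvel": joint speeds; "joint_torque": joint torques, N m; "tool_pos": TCP position; "orientation": TCP orientation; "contact_force": force on the tool from outside, world axes, zero at the start; "wrist_torque": the same for the moment, N m; "gripper_width": opening from 0.0 (shut) to 1.0 (fully open).
Only numpy, scipy, OpenCV 4.12 (cv2) and the standard library are available. Lean on these libraries where they do the work, as an engineer would, in place of code of your own. Each camera call takes 0.05 s, during which the arm holds its last target. There are 200 camera calls.

### The job

Lift the blue jug off the round wooden stand by its handle and set it down upright on the dresser right beside the stand. Then heft the three identical tins to find the heaviest, the one full of coins, putting any other tin you pick up back upright where it stood, and finish while still holding the heaviest tin upright in the air, centred over the cleared stand with about 10 cm of free space beneath it, so that I can lay a mat there: do not put it down or let go. Drop nothing, knock nothing over, and leave the other things on the dresser alone.

Things in the scene. Friction and masses are not known exactly. Their poses are not given: they have to be found in the camera images.
- tin_a_center (a point): green square tin with cream panels and a flat brass lid, shut, one of three that look exactly alike, upright. 56 x 56 mm, 80 mm high. This point is its centre, 40 mm above its underside; z up, x and y square to its side walls. One of the three tins weighs 0.53 to 0.67 kg and the other two 0.16 to 0.27 kg; which tin is the heavy one changes from start to start and cannot be seen. The filling may shift about 2 mm.
- tin_b_center (a point): green square tin with cream panels and a flat brass lid, shut, one of three that look exactly alike, upright. 56 x 56 mm, 80 mm high. This point is its centre, 40 mm above its underside; z up, x and y square to its side walls. One of the three tins weighs 0.53 to 0.67 kg and the other two 0.16 to 0.27 kg; which tin is the heavy one changes from start to start and cannot be seen. The filling may shift about 2 mm.
- tin_c_center (a point): green square tin with cream panels and a flat brass lid, shut, one of three that look exactly alike, upright. 56 x 56 mm, 80 mm high. This point is its centre, 40 mm above its underside; z up, x and y square to its side walls. One of the three tins weighs 0.53 to 0.67 kg and the other two 0.16 to 0.27 kg; which tin is the heavy one changes from start to start and cannot be seen. The filling may shift about 2 mm.
- tin_a: the body of tin_a: origin at the centre of its underside, same axes as tin_a_center
- tin_b: the body of tin_b: origin at the centre of its underside, same axes as tin_b_center
- tin_c: the body of tin_c: origin at the centre of its underside, same axes as tin_c_center
- stand: round dark wooden display stand, fixed, 40 mm high, flat top 124 mm across. Origin at the centre of its underside, on the dresser top.
- jug: blue enamel jug, 0.30 to 0.40 kg, body 88 mm across and 90 mm high, with a wooden grip bridging 49 mm of free space above its mouth on two steel wires (153 mm high over all), and a small spout that reaches 70 mm out along its +x. Origin at the centre of its underside; z up. At the start it stands on the middle of the stand, its underside 40 mm above the dresser.
- jug_handle (a point): the middle of the jug's wooden grip, 146 mm above the jug's underside on its axis. The grip is a straight bar 12 mm thick (along the jug's x), 14 mm tall and 70 mm long (along the jug's y); pinch it from above across its thickness. Axes as the jug's.
- jar: lever-top glass jar, shut, 72 mm across and 103 mm high, on a dark slate tray (fixed, 160 x 340 mm, 10 mm thick) at the back. Origin at its underside. A bystander.
- vase: white ceramic bud vase, 68 mm across and 120 mm high, on the tray. Origin at its underside. A bystander.
- opener: flat chrome bottle opener, 113 x 34 mm, 5 mm thick, lying on the tray. A bystander.
- glasses: steel reading glasses, 127 mm wide, 42 mm high, arms unfolded along their +x (120 mm). Origin under the bridge. A bystander.
- watch_box: dark wooden watch box, 116 x 196 mm, 81 mm high. Origin at the centre of its underside. A bystander.
Mind the look-alikes: they are no part of the job. What is shaped like the tin_c but red is not meant. There is more than one size of the jug; the one meant has the size given above.

How it is judged:
On the way, in this order (a step that is already met when the one before it is completed fails the run):
1. the jug is held in the fingers, lifted clear of the stand (height (world z) of jug above 0.05 m and contact force between jug and the fingers above 0.5 N and contact force between jug and stand below 0.01 N), for 0.1 s.
2. the jug stands upright on the dresser beside the stand, let go (height (world z) of jug below 0.008 m and angle between jug's own z axis and vertical below 0.12 rad and horizontal distance between jug and stand between 0.1 and 0.25 m and contact force between jug and the fingers below 0.05 N), for 0.2 s.
At the end, for the whole second after the job is handed in: Heaviest tin at rest in the fingers, centre within 45 mm of the stand's axis, 130 to 290 mm above the dresser, tilted under 14 degrees; the others upright within 60 mm of their starts; jug upright on the dresser, let go, its axis 100 to 250 mm from the stand's (all of step 2 and ((contact force between tin_a_c0 and anything else above 3 N and contact force between tin_a and the fingers above 1 N and height (world z) of tin_a_center between 0.13 and 0.29 m and horizontal distance between tin_a_center and stand below 0.045 m and angle between tin_a_center's own z axis and vertical below 0.25 rad and linear speed of tin_a below 0.05 m/s and height (world z) of each of tin_b_center, tin_c_center below 0.045 m and angle between each of tin_b_center, tin_c_center's own z axis and vertical below 0.1 rad and distance of each of tin_b_center, tin_c_center from where it was at the start of the episode below 0.06 m and contact force between each of tin_b, tin_c and the fingers below 0.05 N) or (contact force between tin_b_c0 and anything else above 3 N and contact force between tin_b and the fingers above 1 N and height (world z) of tin_b_center between 0.13 and 0.29 m and horizontal distance between tin_b_center and stand below 0.045 m and angle between tin_b_center's own z axis and vertical below 0.25 rad and linear speed of tin_b below 0.05 m/s and height (world z) of each of tin_a_center, tin_c_center below 0.045 m and angle between each of tin_a_center, tin_c_center's own z axis and vertical below 0.1 rad and distance of each of tin_a_center, tin_c_center from where it was at the start of the episode below 0.06 m and contact force between each of tin_a, tin_c and the fingers below 0.05 N) or (contact force between tin_c_c0 and anything else above 3 N and contact force between tin_c and the fingers above 1 N and height (world z) of tin_c_center between 0.13 and 0.29 m and horizontal distance between tin_c_center and stand below 0.045 m and angle between tin_c_center's own z axis and vertical below 0.25 rad and linear speed of tin_c below 0.05 m/s and height (world z) of each of tin_a_center, tin_b_center below 0.045 m and angle between each of tin_a_center, tin_b_center's own z axis and vertical below 0.1 rad and distance of each of tin_a_center, tin_b_center from where it was at the start of the episode below 0.06 m and contact force between each of tin_a, tin_b and the fingers below 0.05 N))); the arm keeps its last pose, push and grip.
It fails at once if a bystander (jar, vase, opener, glasses or watch box) is shoved more than 30 mm (distance of any of jar, vase, opener, glasses, watch_box from where it was at the start of the episode above 0.03 m).
It fails at once if the jug is tipped over (more than 40 degrees) (angle between jug's own z axis and vertical above 0.7 rad).
It fails at once if the jug is dropped: let go beside the stand more than 20 mm above the dresser (height (world z) of jug above 0.02 m and horizontal distance between jug and stand above 0.108 m and contact force between jug and the fingers below 0.01 N).
It fails at once if a tin is tipped over (more than 40 degrees) (angle between any of tin_a_center, tin_b_center, tin_c_center's own z axis and vertical above 0.7 rad).
It fails at once if a tin is dropped: let go more than 60 mm above the dresser ((height (world z) of tin_a_center above 0.1 m and contact force between tin_a and the fingers below 0.01 N) or (height (world z) of tin_b_center above 0.1 m and contact force between tin_b and the fingers below 0.01 N) or (height (world z) of tin_c_center above 0.1 m and contact force between tin_c and the fingers below 0.01 N)).
It also fails if it takes over 72 s, if anything falls off the work surface, if the arm or the gripper's body presses on something with over 40 N, if the wrist force passes 120 N, or if a joint passes its speed limit or range.

## Working session

There is one attempt and no reset: what is moved stays moved. The work goes in short steps, Python scripts to look and compute and a tool call to move; the robot and the scene stay as the last step left them, time stands still between calls to the robot, and variables do not carry over. Pictures are saved under pics/ and viewed, about 8 in all and at most 12, crops included, and the job is handed in when it is done.

Besides the shell and the picture viewer there is one more tool, called as a command line: name --argument value ..., lists and objects as JSON in quotes. play_rows: Moves the arm, as the interface text tells. Its arguments: {"type":"object","properties":{"rows":{"type":"array","items":{"type":"array","items":{"type":"array","items":{"type":"number"}}}},"grip_force":{"type":"number"}},"required":["rows"]}

```bash
mkdir -p pics
cat > h.py <<'E'
from workcell import r
import numpy as np, cv2
from scipy.spatial.transform import Rotation as R
def rot(q): return R.from_quat([q[1],q[2],q[3],q[0]])
def cam(n):
    c=r.camera(n); z=c["range_z"]; v,u=np.mgrid[:480,:640]
    p=np.stack([(u-c["cx"])/c["fx"]*z,(v-c["cy"])/c["fy"]*z,z],-1)
    c["P"]=p@rot(c["orientation"]).as_matrix().T+np.array(c["position"]); c["P"][z==0]=np.nan
    return c
def save(c,f): cv2.imwrite(f,c["image"][:,:,::-1])
def delta(goal):  # world goal pos -> tool-frame shift
    s=r.state(); return rot(s["orientation"]).inv().apply(np.array(goal)-s["tool_pos"])
E
python3 - <<'E'
from h import *
for n in("top","scene"):
    c=cam(n); save(c,f"pics/{n}0.png"); np.save(f"{n}0.npy",c["P"]); print(n,c["position"],c["fx"])
s=r.state(); print(s, r.pinch_z); print(rot(s["orientation"]).as_matrix().round(3))
E
```

```text
top [0.40299632 0.00262046 1.57488553] 622.9271499140796
scene [1.20610358 0.21777833 0.78422941] 507.05932772496567
{'time': 0.1, 'joint_pos': array([ 1.26312042e+00,  2.64667037e-01,  1.60518815e+00,  3.71183084e-06,
        1.27367790e+00, -3.68812408e-02]), 'qvel': array([-0.00098919,  0.00028532, -0.0033449 ,  0.00166539, -0.00232681,
       -0.00115362]), 'joint_torque': array([ 4.98625122e-04, -5.03630590e+01, -3.58065748e+01,  7.31624896e-02,
        2.34728039e-02, -7.50934623e-05]), 'tool_pos': array([0.18036385, 0.64982249, 0.23754637]), 'orientation': array([-0.56252212,  0.56330961,  0.42736956, -0.42849318]), 'contact_force': array([-0.13391638, -0.84577291, -0.3787828 ]), 'wrist_torque': array([0.01674767, 0.02633864, 0.00213412]), 'gripper_width': 1.0006252591954121} -0.0187
[[ 0.267 -0.001 -0.964]
 [ 0.964 -0.002  0.267]
 [-0.002 -1.     0.   ]]
```

View pics/top0.png

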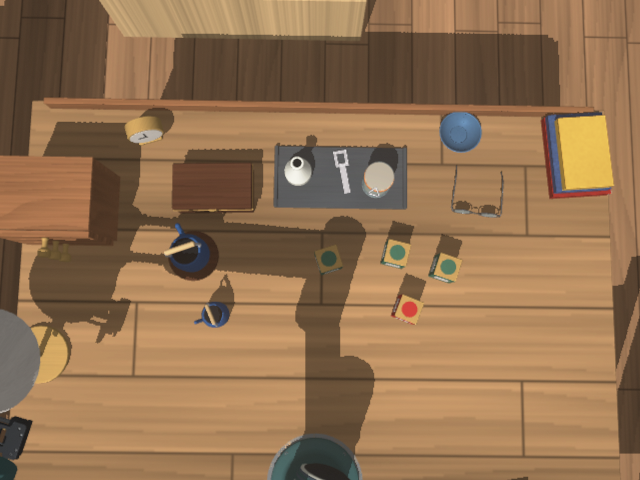

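View pics/scene0.png

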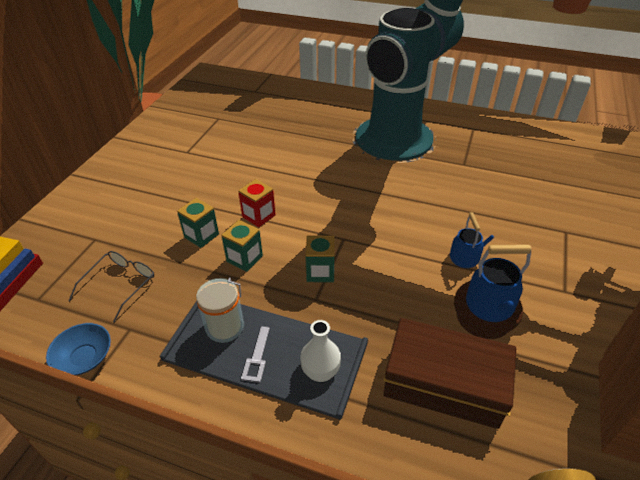

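The top view (up = +x, left = +y) shows the big jug on its stand at (190,255), with a small jug at (215,315). The green tins are at (329,259), (396,253) and (446,267), and a red decoy is at (408,309). A tall cabinet is at the left edge. Next I'll measure these points.

Run:
```python
from h import *
P=np.load("top0.npy"); im=cv2.imread("pics/top0.png")
def box(n,u0,u1,v0,v1,z0,z1,Q=P):
    q=Q[v0:v1,u0:u1].reshape(-1,3); q=q[(q[:,2]>z0)&(q[:,2]<z1)]
    if len(q)<5: print(n,"few",len(q)); return
    (c,wh,a)=cv2.minAreaRect(q[:,:2].astype(np.float32)); print(n,len(q),"rect",np.round(c,3),np.round(wh,3),round(a,1),"med",np.median(q,0).round(3),"min",q.min(0).round(3),"max",q.max(0).round(3))
box("tin1",305,350,238,282,.07,.09)
box("tin2",375,415,232,275,.07,.09)
box("tin3",425,468,245,288,.07,.09)
box("red",390,430,290,330,.06,.1)
box("grip",150,230,220,290,.178,.21)
box("jugrim",150,230,220,290,.12,.14)
box("stand",150,230,220,290,.03,.05)
box("small",190,240,295,340,.02,.2)
box("cab",0,125,150,245,.1,1.5)
box("lamp/disc",0,70,300,415,.05,1.5)
box("wbox",160,265,155,220,.06,.1)
box("vase",280,318,150,195,.1,.2)
box("jar",360,398,155,200,.08,.2)
box("tray",275,410,145,210,.004,.016)
box("clock",120,170,110,150,.02,.3)
S=np.load("scene0.npy")
box("grip s",470,545,235,262,.178,.21,S)
box("tins",170,350,180,290,.076,.086,S)
for u,v in((320,245),(242,232),(198,210)): print(S[v,u].round(3))
q=P[150:245,0:125]; print("cab heights",np.percentile(q[...,2][~np.isnan(q[...,2])],[5,25,50,75,95]))
```

```text
tin1 540 rect [ 0.541 -0.024] [0.057 0.056] 18.3 med [ 0.54  -0.024  0.081] min [ 0.506 -0.058  0.07 ] max [0.575 0.01  0.09 ]
tin2 546 rect [ 0.558 -0.19 ] [0.057 0.057] 77.4 med [ 0.557 -0.19   0.081] min [ 0.525 -0.222  0.071] max [ 0.591 -0.157  0.089]
tin3 558 rect [ 0.525 -0.313] [0.057 0.057] 71.4 med [ 0.524 -0.311  0.081] min [ 0.491 -0.346  0.07 ] max [ 0.559 -0.277  0.09 ]
red 576 rect [ 0.422 -0.218] [0.056 0.056] 69.4 med [ 0.422 -0.217  0.081] min [ 0.387 -0.253  0.06 ] max [ 0.456 -0.183  0.091]
grip 183 rect [0.55  0.309] [0.013 0.075] 19.2 med [0.549 0.31  0.192] min [0.533 0.273 0.179] max [0.563 0.344 0.2  ]
jugrim 617 rect [0.558 0.32 ] [0.096 0.072] 49.9 med [0.544 0.31  0.131] min [0.512 0.272 0.12 ] max [0.613 0.345 0.14 ]
stand 749 rect [0.545 0.306] [0.116 0.123] 68.0 med [0.524 0.284 0.041] min [0.487 0.247 0.03 ] max [0.609 0.37  0.05 ]
small 599 rect [0.4   0.253] [0.062 0.071] 60.6 med [0.402 0.247 0.064] min [0.373 0.219 0.02 ] max [0.434 0.296 0.117]
cab 8849 rect [0.654 0.618] [0.219 0.196] 89.8 med [0.655 0.597 0.2  ] min [0.556 0.508 0.1  ] max [0.75
[... 444 characters left out ...]
 0.111] min [ 0.694 -0.179  0.08 ] max [ 0.774 -0.107  0.12 ]
tray 5671 rect [ 0.758 -0.06 ] [0.17  0.346] 0.9 med [ 0.751 -0.046  0.011] min [ 0.672 -0.232  0.004] max [0.846 0.115 0.016]
clock 813 rect [0.859 0.441] [0.041 0.09 ] 18.0 med [0.852 0.435 0.083] min [0.831 0.394 0.02 ] max [0.889 0.485 0.106]
grip s 393 rect [0.551 0.31 ] [0.014 0.074] 17.3 med [0.552 0.309 0.19 ] min [0.535 0.275 0.178] max [0.566 0.345 0.195]
tins 1966 rect [ 0.514 -0.157] [0.345 0.185] 69.8 med [ 0.537 -0.199  0.079] min [ 0.389 -0.345  0.076] max [0.591 0.01  0.084]
[ 0.54  -0.023  0.079]
[ 0.555 -0.186  0.078]
[ 0.523 -0.306  0.077]
cab heights [-0.00166514  0.09808103  0.19757717  0.20156647  0.20509138]
```

Run:
```python
import cv2,numpy as np
a=cv2.imread("pics/top0.png"); 
x=cv2.resize(a[190:340,100:260],(640,600),interpolation=2)
cv2.imwrite("pics/c1.png",x)
```

```text
(no output)
```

View pics/c1.png

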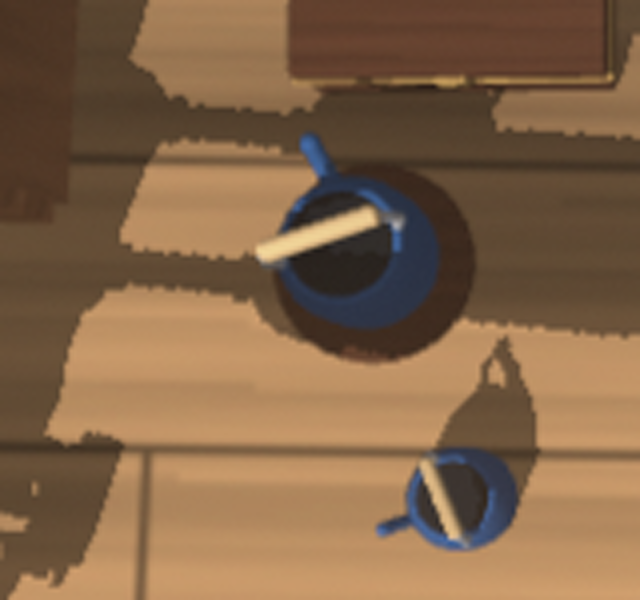

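Run:
```python
from h import *
P=np.load("top0.npy"); S=np.load("scene0.npy")
d=np.linalg.norm(P-np.array([.18,.65,.24]),axis=2); i=np.unravel_index(np.nanargmin(d),d.shape); print("tcp px near",i[::-1],d[i])
for u,v in((15,360),(5,330),(30,390),(55,350),(48,340),(15,440),(5,470),(55,245),(20,420),(100,400)): print(u,v,P[v,u].round(3))
# rim circle / stand circle fits
def circ(q):
    A=np.c_[2*q,np.ones(len(q))]; s=np.linalg.lstsq(A,(q**2).sum(1),rcond=None)[0]; return s[:2].round(3),round(np.sqrt(s[2]+s[0]**2+s[1]**2),4)
q=P[220:290,150:230].reshape(-1,3); q=q[(q[:,2]>.036)&(q[:,2]<.044)&(np.linalg.norm(q[:,:2]-[.548,.308],axis=1)<.08)]
h=cv2.convexHull(q[:,:2].astype(np.float32))[:,0]; print("stand",circ(h.astype(float)),h.round(3).tolist())
g=P[40:480,:]; m=(g[...,2]>.215); w=g[m]; print("tall pts",len(w)); 
for x in np.arange(-.1,1,.1):
    k=w[(w[:,0]>=x)&(w[:,0]<x+.1)]
    if len(k): print(round(x,1),k.min(0).round(2),k.max(0).round(2))
```

```text
tcp px near (np.int64(3), np.int64(412)) 0.030515265623473915
15 360 [0.31  0.588 0.333]
5 330 [0.367 0.616 0.325]
30 390 [ 0.213  0.703 -0.   ]
55 350 [0.311 0.643 0.013]
48 340 [0.336 0.66  0.018]
15 440 [0.161 0.572 0.345]
5 470 [0.177 0.447 0.637]
55 245 [0.56  0.618 0.112]
20 420 [0.195 0.574 0.324]
100 400 [0.191 0.53  0.003]
stand (array([0.547, 0.309]), np.float64(0.0615)) [[0.6079999804496765, 0.3109999895095825], [0.6050000190734863, 0.32600000500679016], [0.6029999852180481, 0.3330000042915344], [0.5950000286102295, 0.3479999899864197], [0.5400000214576721, 0.3700000047683716], [0.5329999923706055, 0.3700000047683716], [0.5180000066757202, 0.36399999260902405], [0.5109999775886536, 0.35899999737739563], [0.5059999823570251, 0.3540000021457672], [0.4959999918937683, 0.3440000116825104], [0.4909999966621399, 0.33500000834465027], [0.4869999885559082, 0.32100000977516174], [0.4869999885559082, 0.3179999887943268], [0.4869999885559082, 0.3160000145435333], [0.4869999885559082, 0.3009999990463257], [0.4869999885559082, 0.2939999997615814], [0.492000013589859, 0.2809999883174896
[... 223 characters left out ...]
9999761581421, 0.25099998712539673], [0.5320000052452087, 0.24899999797344208], [0.5440000295639038, 0.24699999392032623], [0.550000011920929, 0.24799999594688416], [0.5640000104904175, 0.25], [0.5720000267028809, 0.2529999911785126], [0.5770000219345093, 0.2549999952316284], [0.5839999914169312, 0.26100000739097595], [0.5889999866485596, 0.26600000262260437], [0.5960000157356262, 0.27300000190734863], [0.6029999852180481, 0.28600001335144043], [0.6060000061988831, 0.2939999997615814]]
tall pts 5069
0.0 [ 0.07 -0.07  0.22] [0.1  0.04 0.31]
0.1 [ 0.1  -0.01  0.24] [0.2  0.64 0.66]
0.2 [0.2  0.57 0.26] [0.3  0.64 0.37]
0.3 [0.3  0.57 0.25] [0.4  0.65 0.37]
0.4 [0.4  0.64 0.26] [0.41 0.66 0.28]
```

The grey disc is a lamp shade at z 0.25–0.37 and y > 0.57, so I back away from it first and then go over the jug handle.

play_rows --rows '[[[-0.06, 0, -0.004, 0, 0, 0, 1], [-0.12, 0, -0.008, 0, 0, 0, 1], [-0.17, 0, -0.012, 0, 0, 0, 1], [-0.203, 0, -0.014, 0, 0, 0, 1], [-0.215, 0, -0.07, 0, 0.15, 0, 1], [-0.225, 0, -0.13, 0, 0.3, 0, 1], [-0.231, 0, -0.19, 0, 0.45, 0, 0.5], [-0.231, 0, -0.25, 0, 0.6, 0, 0.2], [-0.23, 0, -0.31, 0, 0.75, 0, 0.2], [-0.23, 0, -0.37, 0, 0.9, 0, 0.2], [-0.23, 0, -0.42, 0, 0.981, 0, 0.2], [-0.2294, 0, -0.447, 0, 0.981, 0, 0.2], [-0.2294, 0, -0.447, 0, 0.981, 0, 0.2], [-0.2294, 0, -0.447, 0, 0.981, 0, 0.2]]]'

```text
time: 1.85
tool_pos: [0.5489, 0.3098, 0.2381]
orientation: [-0.698, 0.698, 0.112, -0.113]
contact_force: [0.6, 1.4, -0.4]
gripper_width: 0.601
```

Run:
```python
from h import *
s=r.state(); M=rot(s["orientation"]).as_matrix(); print(s["time"],s["tool_pos"],s["gripper_width"],s["contact_force"]); print(M.round(3),np.degrees(np.arctan2(M[1,0],M[0,0])))
c=cam("wrist"); save(c,"pics/w1.png"); P=c["P"]
q=P.reshape(-1,3); q=q[(q[:,2]>.178)&(q[:,2]<.20)&(np.linalg.norm(q[:,:2]-[.55,.309],axis=1)<.06)]
if len(q)>5: print(len(q),cv2.minAreaRect(q[:,:2].astype(np.float32)),q.max(0),np.median(q,0))
print("to handle",delta([.55,.3095,.167]))
```

```text
1.85 [0.54890474 0.30979367 0.23809363] 0.6010495652036936 [ 0.64037273  1.35920194 -0.44218413]
[[ 0.95  -0.002 -0.314]
 [ 0.314 -0.     0.95 ]
 [-0.002 -1.     0.   ]] 18.278958244497055
3175 ((0.5473429560661316, 0.3118091821670532), (0.01203014887869358, 0.07192674279212952), 19.713214874267578) [0.56390321 0.34579115 0.19460885] [0.54632627 0.31504936 0.19205418]
to handle [ 0.00119488  0.07130819 -0.00095261]
```

View pics/w1.png

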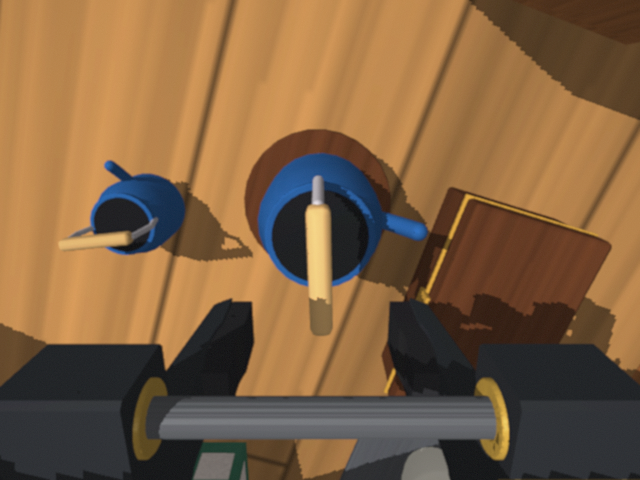

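The wrist view shows the bar at u≈319, between the finger tips (250 and 390) and aligned with them. I'll descend, grip and lift.

play_rows --rows '[[[0, 0.03, 0, 0, 0, 0, 0.2], [0, 0.06, 0, 0, 0, 0, 0.2], [0, 0.071, 0, 0, 0, 0, 0.2], [0, 0.071, 0, 0, 0, 0, 0.2], [0, 0.071, 0, 0, 0, 0, -1], [0, 0.071, 0, 0, 0, 0, -1], [0, 0.071, 0, 0, 0, 0, -1], [0, 0.071, 0, 0, 0, 0, -1], [0, 0.071, 0, 0, 0, 0, -1], [0, 0.071, 0, 0, 0, 0, -1], [0, 0.061, 0, 0, 0, 0, -1], [0, 0.041, 0, 0, 0, 0, -1], [0, 0.021, 0, 0, 0, 0, -1], [0, 0.001, 0, 0, 0, 0, -1], [0, 0.001, 0, 0, 0, 0, -1], [0, 0.001, 0, 0, 0, 0, -1], [0, 0.001, 0, 0, 0, 0, -1]]]' --grip_force 30

```text
time: 4.03
tool_pos: [0.5492, 0.3094, 0.2364]
orientation: [-0.698, 0.698, 0.112, -0.113]
contact_force: [0.6, -0.2, -3.4]
gripper_width: 0.13
```

Run:
```python
from h import *
s=r.state(); print(s["time"],s["tool_pos"],s["gripper_width"],s["contact_force"],s["wrist_torque"])
c=cam("scene"); q=c["P"].reshape(-1,3); print("tcp",s["tool_pos"])
print("to place",delta([.545,.157,s["tool_pos"][2]]))
hsv=cv2.cvtColor(c["image"],cv2.COLOR_RGB2HSV).reshape(-1,3); m=(hsv[:,0]>105)&(hsv[:,0]<125)&(hsv[:,1]>180)&(np.linalg.norm(q[:,:2]-[.55,.31],axis=1)<.1)
b=q[m]; print(len(b),np.percentile(b[:,2],[1,50,99]).round(3))
```

```text
4.025 [0.54922023 0.30944859 0.23642575] 0.13009489514201586 [ 0.60406369 -0.2316842  -3.36622223] [-0.01844625  0.03380637  0.01500618]
tcp [0.54922023 0.30944859 0.23642575]
to place [-5.18219119e-02  8.91383399e-05 -1.43429694e-01]
1615 [0.118 0.17  0.394]
```

play_rows --rows '[[[-0.01, 0, -0.03, 0, 0, 0, -1], [-0.02, 0, -0.06, 0, 0, 0, -1], [-0.03, 0, -0.09, 0, 0, 0, -1], [-0.042, 0, -0.12, 0, 0, 0, -1], [-0.052, 0, -0.143, 0, 0, 0, -1], [-0.052, 0, -0.143, 0, 0, 0, -1], [-0.052, 0.03, -0.143, 0, 0, 0, -1], [-0.052, 0.06, -0.143, 0, 0, 0, -1], [-0.052, 0.085, -0.143, 0, 0, 0, -1], [-0.052, 0.1, -0.143, 0, 0, 0, -1], [-0.052, 0.105, -0.143, 0, 0, 0, -1], [-0.052, 0.105, -0.143, 0, 0, 0, -1], [-0.052, 0.105, -0.143, 0, 0, 0, -1]]]'

```text
time: 5.7
tool_pos: [0.5463, 0.158, 0.1339]
orientation: [0.698, -0.698, -0.113, 0.112]
contact_force: [0.2, -0.1, -3.4]
gripper_width: 0.128
```

Run:
```python
from h import *
s=r.state(); print(s["tool_pos"],s["gripper_width"],s["contact_force"],s["wrist_torque"])
c=cam("scene"); q=c["P"].reshape(-1,3)
hsv=cv2.cvtColor(c["image"],cv2.COLOR_RGB2HSV).reshape(-1,3); m=(hsv[:,0]>105)&(hsv[:,0]<125)&(hsv[:,1]>180)&(np.linalg.norm(q[:,:2]-[.545,.157],axis=1)<.1)
b=q[m]; print(len(b),np.percentile(b[:,2],[1,50,99]).round(3))
save(c,"pics/s1.png")
```

```text
[0.54629764 0.15799919 0.13394387] 0.12754151965611912 [ 0.17814868 -0.13624464 -3.40676677] [-0.04521452  0.01359967 -0.04925804]
1211 [0.017 0.068 0.24 ]
```

play_rows --rows '[[[0, 0.003, 0, 0, 0, 0, -1], [0, 0.004, 0, 0, 0, 0, -1], [0, 0.005, 0, 0, 0, 0, -1], [0, 0.005, 0, 0, 0, 0, -1]]]'

```text
time: 6.25
tool_pos: [0.5456, 0.1578, 0.128]
orientation: [0.698, -0.698, -0.112, 0.112]
contact_force: [0.1, -0.1, -1.4]
gripper_width: 0.13
```

play_rows --rows '[[[0, 0.001, 0, 0, 0, 0, -1], [0, 0.0015, 0, 0, 0, 0, -1], [0, 0.0015, 0, 0, 0, 0, -0.3], [0, 0.0015, 0, 0, 0, 0, -0.1], [0, 0.0015, 0, 0, 0, 0, -0.1], [0, 0.0015, 0, 0, 0, 0, -0.1], [0, -0.02, 0, 0, 0, 0, -0.1], [0, -0.05, 0, 0, 0, 0, -0.1], [0, -0.08, 0, 0, 0, 0, -0.1], [0, -0.1, 0, 0, 0, 0, 0.2], [0, -0.1, 0, 0, 0, 0, 0.2]]]'

```text
time: 7.62
tool_pos: [0.5466, 0.158, 0.2295]
orientation: [0.698, -0.698, -0.114, 0.111]
contact_force: [-0.2, 0.8, -0.2]
gripper_width: 0.598
```

Run:
```python
from h import *
s=r.state(); M=rot(s["orientation"]).as_matrix(); print(s["tool_pos"],s["gripper_width"],s["contact_force"],np.degrees(np.arctan2(M[1,0],M[0,0])))
print("above tin1",delta([.541,-.024,.22]),"grasp y",s["tool_pos"][2]-.035)
c=cam("scene"); save(c,"pics/s2.png")
```

```text
[0.54655122 0.15796573 0.22951087] 0.5979995518514047 [-0.24873425  0.83874211 -0.19382143] 18.27880568000193
above tin1 [-0.06237694  0.00933999 -0.17104   ] grasp y 0.19451087194970487
```

View pics/s2.png

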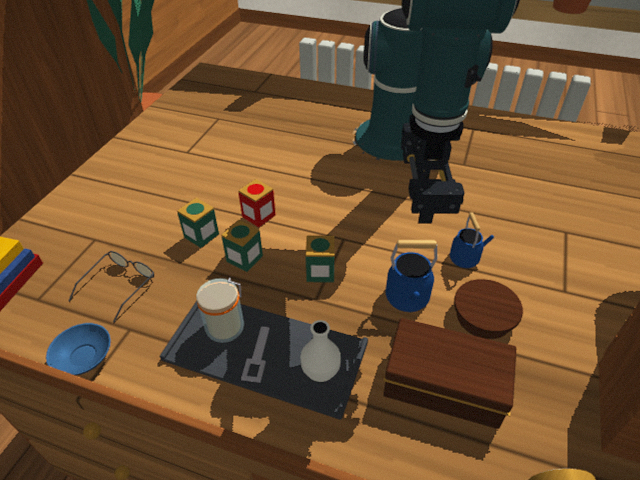

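The jug stands upright at (410,280), beside the empty stand at (488,307). Next is tin 1, the nearest.

play_rows --rows '[[[-0.02, 0, -0.055, 0, 0, 0, 1], [-0.04, 0, -0.11, 0, 0, 0, 1], [-0.062, 0.01, -0.171, 0, 0, 0, 1], [-0.062, 0.01, -0.171, 0, 0, 0, 1], [-0.062, 0.06, -0.171, 0, 0, 0, 1], [-0.062, 0.11, -0.171, 0, 0, 0, 1], [-0.062, 0.15, -0.171, 0, 0, 0, 1], [-0.062, 0.18, -0.171, 0, 0, 0, 1], [-0.062, 0.192, -0.171, 0, 0, 0, 1], [-0.062, 0.192, -0.171, 0, 0, 0, 1], [-0.062, 0.192, -0.171, 0, 0, 0, 1], [-0.062, 0.192, -0.171, 0, 0, 0, -1], [-0.062, 0.192, -0.171, 0, 0, 0, -1], [-0.062, 0.192, -0.171, 0, 0, 0, -1], [-0.062, 0.192, -0.171, 0, 0, 0, -1], [-0.062, 0.192, -0.171, 0, 0, 0, -1], [-0.062, 0.192, -0.171, 0, 0, 0, -1]]]' --grip_force 35

```text
time: 9.8
tool_pos: [0.5401, -0.0243, 0.0361]
orientation: [-0.698, 0.698, 0.112, -0.112]
contact_force: [-2.0, -0.9, 6.1]
gripper_width: 0.634
```

play_rows --rows '[[[0, -0.01, 0, 0, 0, 0, -1], [0, -0.03, 0, 0, 0, 0, -1], [0, -0.04, 0, 0, 0, 0, -1], [0, -0.04, 0, 0, 0, 0, -1], [0, -0.04, 0, 0, 0, 0, -1], [0, -0.04, 0, 0, 0, 0, -1], [0, -0.04, 0, 0, 0, 0, -1]]]'

```text
time: 10.68
tool_pos: [0.5397, -0.0241, 0.0751]
orientation: [0.698, -0.698, -0.112, 0.113]
contact_force: [0.5, -0.3, -2.8]
gripper_width: 0.632
```

Run:
```python
from h import *
s=r.state(); print(s["time"],s["tool_pos"],s["gripper_width"],s["contact_force"],s["wrist_torque"])
```

```text
10.675 [ 0.53968925 -0.02407054  0.07509945] 0.6324933341656858 [ 0.48302731 -0.27891583 -2.77620053] [-0.01504594  0.02874042  0.04052808]
```

About 2.7 N, so this one is light. I'll put it back.

play_rows --rows '[[[0, 0.015, 0, 0, 0, 0, -1], [0, 0.03, 0, 0, 0, 0, -1], [0, 0.037, 0, 0, 0, 0, -1], [0, 0.039, 0, 0, 0, 0, -1], [0, 0.039, 0, 0, 0, 0, -1], [0, 0.039, 0, 0, 0, 0, -1], [0, 0.039, 0, 0, 0, 0, 0.5], [0, 0.039, 0, 0, 0, 0, 1], [0, 0.039, 0, 0, 0, 0, 1], [0, 0.039, 0, 0, 0, 0, 1], [0, 0.01, 0, 0, 0, 0, 1], [0, -0.03, 0, 0, 0, 0, 1], [0, -0.08, 0, 0, 0, 0, 1], [0, -0.13, 0, 0, 0, 0, 1], [0, -0.13, 0, 0, 0, 0, 1], [0, -0.13, 0, 0, 0, 0, 1]]]'

```text
time: 12.68
tool_pos: [0.5398, -0.0241, 0.2053]
orientation: [0.698, -0.698, -0.112, 0.112]
contact_force: [0.0, -0.7, -0.6]
gripper_width: 0.998
```

Run:
```python
from h import *
s=r.state(); M=rot(s["orientation"]).as_matrix(); a=np.degrees(np.arctan2(M[1,0],M[0,0])); print(s["tool_pos"],s["gripper_width"],s["contact_force"],a)
c=cam("scene"); P=c["P"]; q=P.reshape(-1,3)
for n,x,y in(("t1",.541,-.024),("t2",.5575,-.19),("t3",.5245,-.312)):
    k=q[(q[:,2]>.07)&(q[:,2]<.09)&(np.hypot(q[:,0]-x,q[:,1]-y)<.05)]; print(n,len(k),cv2.minAreaRect(k[:,:2].astype(np.float32)))
print("above t2",delta([.5575,-.19,s["tool_pos"][2]]), "turn ry",np.radians(a+12.6), "down",s["tool_pos"][2]-.036)
```

```text
[ 0.53977358 -0.02407282  0.20531766] 0.9978096006565974 [ 0.02284386 -0.68081446 -0.59724263] 18.280102511218182
t1 659 ((0.5421165227890015, -0.02446112036705017), (0.06099560856819153, 0.05508178472518921), 18.08769416809082)
t2 618 ((0.5581620335578918, -0.18982835114002228), (0.05749271810054779, 0.05761660262942314), 75.99629211425781)
t3 539 ((0.5248746275901794, -0.31256696581840515), (0.05977242439985275, 0.059640828520059586), 71.51068115234375)
above t2 [-0.03455751 -0.00117652 -0.16336395] turn ry 0.5389594621741265 down 0.1693176611711011
```

play_rows --rows '[[[-0.012, 0, -0.055, 0, 0.15, 0, 1], [-0.023, 0, -0.11, 0, 0.3, 0, 1], [-0.034, 0, -0.163, 0, 0.45, 0, 1], [-0.034, 0, -0.163, 0, 0.543, 0, 1], [-0.034, 0, -0.163, 0, 0.543, 0, 1], [-0.034, 0.05, -0.163, 0, 0.543, 0, 1], [-0.034, 0.1, -0.163, 0, 0.543, 0, 1], [-0.034, 0.14, -0.163, 0, 0.543, 0, 1], [-0.034, 0.16, -0.163, 0, 0.543, 0, 1], [-0.034, 0.169, -0.163, 0, 0.543, 0, 1], [-0.034, 0.169, -0.163, 0, 0.543, 0, 1], [-0.034, 0.169, -0.163, 0, 0.543, 0, -1], [-0.034, 0.169, -0.163, 0, 0.543, 0, -1], [-0.034, 0.169, -0.163, 0, 0.543, 0, -1], [-0.034, 0.169, -0.163, 0, 0.543, 0, -1], [-0.034, 0.169, -0.163, 0, 0.543, 0, -1], [-0.034, 0.169, -0.163, 0, 0.543, 0, -1]]]' --grip_force 35

```text
time: 14.85
tool_pos: [0.5589, -0.1897, 0.0374]
orientation: [-0.703, 0.703, -0.079, 0.079]
contact_force: [-2.6, 0.7, 5.8]
gripper_width: 0.634
```

play_rows --rows '[[[0, -0.01, 0, 0, 0, 0, -1], [0, -0.03, 0, 0, 0, 0, -1], [0, -0.04, 0, 0, 0, 0, -1], [0, -0.04, 0, 0, 0, 0, -1], [0, -0.04, 0, 0, 0, 0, -1], [0, -0.04, 0, 0, 0, 0, -1], [0, -0.04, 0, 0, 0, 0, -1]]]'

```text
time: 15.72
tool_pos: [0.5585, -0.1894, 0.0761]
orientation: [0.703, -0.703, 0.079, -0.079]
contact_force: [-0.4, -0.4, -1.4]
gripper_width: 0.632
```

Run:
```python
from h import *
s=r.state(); print(s["time"],s["tool_pos"],s["gripper_width"],s["contact_force"],s["wrist_torque"])
```

```text
15.725 [ 0.55853465 -0.18940745  0.07607508] 0.632358814933958 [-0.36461856 -0.44538703 -1.41448077] [-0.06237124  0.06609546  0.01169753]
```

Also light at about 1.5 N. I'll put it back, which leaves tin 3 as the likely heavy one.

play_rows --rows '[[[0, 0.015, 0, 0, 0, 0, -1], [0, 0.03, 0, 0, 0, 0, -1], [0, 0.037, 0, 0, 0, 0, -1], [0, 0.039, 0, 0, 0, 0, -1], [0, 0.039, 0, 0, 0, 0, -1], [0, 0.039, 0, 0, 0, 0, -1], [0, 0.039, 0, 0, 0, 0, 0.5], [0, 0.039, 0, 0, 0, 0, 1], [0, 0.039, 0, 0, 0, 0, 1], [0, 0.039, 0, 0, 0, 0, 1], [0, 0.01, 0, 0, 0, 0, 1], [0, -0.03, 0, 0, 0, 0, 1], [0, -0.08, 0, 0, 0, 0, 1], [0, -0.13, 0, 0, 0, 0, 1], [0, -0.13, 0, 0, 0, 0, 1], [0, -0.13, 0, 0, 0, 0, 1]]]'

```text
time: 17.73
tool_pos: [0.5586, -0.1894, 0.2063]
orientation: [0.703, -0.703, 0.079, -0.079]
contact_force: [-0.4, -0.3, -0.0]
gripper_width: 1.004
```

Run:
```python
from h import *
s=r.state(); M=rot(s["orientation"]).as_matrix(); a=np.degrees(np.arctan2(M[1,0],M[0,0])); print(s["tool_pos"],s["gripper_width"],s["contact_force"],a)
c=cam("scene"); P=c["P"]; q=P.reshape(-1,3)
for n,x,y in(("t1",.541,-.024),("t2",.5575,-.19),("t3",.5245,-.312)):
    k=q[(q[:,2]>.07)&(q[:,2]<.09)&(np.hypot(q[:,0]-x,q[:,1]-y)<.05)]; print(n,len(k),cv2.minAreaRect(k[:,:2].astype(np.float32)))
print("above t3",delta([.5248,-.3125,s["tool_pos"][2]]), "turn ry",np.radians(a+18.6), "down",s["tool_pos"][2]-.036)
```

```text
[ 0.55860854 -0.18943355  0.20634229] 1.0042633388575204 [-0.40181084 -0.34828803 -0.03607251] -12.833572827320914
t1 654 ((0.5423644185066223, -0.024483051151037216), (0.06003475934267044, 0.0549314059317112), 18.49574089050293)
t2 619 ((0.5595978498458862, -0.18980032205581665), (0.05667048320174217, 0.05814241245388985), 76.16615295410156)
t3 541 ((0.5254932641983032, -0.3126838207244873), (0.058157987892627716, 0.05759142339229584), 70.99205780029297)
above t3 [-0.00493978 -0.00120809 -0.12763053] turn ry 0.10064314023971768 down 0.170342288972759
```

play_rows --rows '[[[-0.002, 0, -0.05, 0, 0.1, 0, 1], [-0.004, 0, -0.1, 0, 0.1, 0, 1], [-0.005, 0, -0.128, 0, 0.1, 0, 1], [-0.005, 0, -0.128, 0, 0.1, 0, 1], [-0.005, 0.05, -0.128, 0, 0.1, 0, 1], [-0.005, 0.1, -0.128, 0, 0.1, 0, 1], [-0.005, 0.14, -0.128, 0, 0.1, 0, 1], [-0.005, 0.16, -0.128, 0, 0.1, 0, 1], [-0.005, 0.17, -0.128, 0, 0.1, 0, 1], [-0.005, 0.17, -0.128, 0, 0.1, 0, 1], [-0.005, 0.17, -0.128, 0, 0.1, 0, -1], [-0.005, 0.17, -0.128, 0, 0.1, 0, -1], [-0.005, 0.17, -0.128, 0, 0.1, 0, -1], [-0.005, 0.17, -0.128, 0, 0.1, 0, -1], [-0.005, 0.17, -0.128, 0, 0.1, 0, -1], [-0.005, 0.17, -0.128, 0, 0.1, 0, -1]]]' --grip_force 45

```text
time: 19.77
tool_pos: [0.5247, -0.313, 0.0374]
orientation: [0.698, -0.698, 0.115, -0.113]
contact_force: [-4.7, 0.1, 6.0]
gripper_width: 0.631
```

play_rows --rows '[[[0, -0.01, 0, 0, 0, 0, -1], [0, -0.03, 0, 0, 0, 0, -1], [0, -0.04, 0, 0, 0, 0, -1], [0, -0.04, 0, 0, 0, 0, -1], [0, -0.04, 0, 0, 0, 0, -1], [0, -0.04, 0, 0, 0, 0, -1], [0, -0.04, 0, 0, 0, 0, -1]]]'

```text
time: 20.65
tool_pos: [0.5252, -0.313, 0.076]
orientation: [0.698, -0.698, 0.114, -0.114]
contact_force: [-0.1, -0.2, -5.9]
gripper_width: 0.631
```

Run:
```python
from h import *
s=r.state(); print(s["time"],s["tool_pos"],s["gripper_width"],s["contact_force"],s["wrist_torque"])
M=rot(s["orientation"]).as_matrix();print(M.round(3))
for g in([.525,-.312,.225],[.48,-.1,.225],[.547,.309,.225],[.547,.309,.178]): print(g,delta(g).round(4))
```

```text
20.65 [ 0.52521934 -0.31298606  0.07600554] 0.631232198480606 [-0.05272345 -0.1918177  -5.92669395] [-0.10250027  0.0560003  -0.00098019]
[[ 0.948 -0.001  0.318]
 [-0.318  0.001  0.948]
 [-0.001 -1.     0.   ]]
[0.525, -0.312, 0.225] [-0.0007 -0.149   0.0009]
[0.48, -0.1, 0.225] [-0.1109 -0.1488  0.1875]
[0.547, 0.309, 0.225] [-0.1776 -0.1486  0.5966]
[0.547, 0.309, 0.178] [-0.1775 -0.1016  0.5966]
```

Tin 3 reads 5.9 N, so it is the heavy one. I'll raise it, carry it across at TCP z 0.225 (34 mm above the jug) and lower it over the stand.

play_rows --rows '[[[0, -0.04, 0, 0, 0, 0, -1], [0, -0.08, 0, 0, 0, 0, -1], [0, -0.12, 0, 0, 0, 0, -1], [0, -0.15, 0, 0, 0, 0, -1], [-0.006, -0.15, 0.02, 0, 0, 0, -1], [-0.018, -0.15, 0.06, 0, 0, 0, -1], [-0.03, -0.15, 0.1, 0, 0, 0, -1], [-0.042, -0.15, 0.14, 0, 0, 0, -1], [-0.054, -0.15, 0.18, 0, 0, 0, -1], [-0.066, -0.15, 0.22, 0, 0, 0, -1], [-0.077, -0.15, 0.26, 0, 0, 0, -1], [-0.089, -0.15, 0.3, 0, 0, 0, -1], [-0.101, -0.15, 0.34, 0, 0, 0, -1], [-0.113, -0.15, 0.38, 0, 0, 0, -1], [-0.125, -0.15, 0.42, 0, 0, 0, -1], [-0.137, -0.15, 0.46, 0, 0, 0, -1], [-0.149, -0.15, 0.5, 0, 0, 0, -1], [-0.161, -0.15, 0.54, 0, 0, 0, -1], [-0.172, -0.15, 0.58, 0, 0, 0, -1], [-0.1775, -0.15, 0.5965, 0, 0, 0, -1]]]'

```text
time: 23.15
tool_pos: [0.5448, 0.3112, 0.2239]
orientation: [-0.697, 0.699, -0.115, 0.112]
contact_force: [-0.4, -0.4, -5.9]
gripper_width: 0.631
```

Run:
```python
from h import *
s=r.state(); print(s["time"],s["tool_pos"],s["gripper_width"],s["contact_force"],delta([.547,.309,.1775]).round(4))
```

```text
23.15 [0.54484548 0.31117286 0.22385503] 0.6311608847147671 [-0.44036538 -0.37953394 -5.925484  ] [ 0.0029  0.0463 -0.0013]
```

play_rows --rows '[[[0, 0.015, 0, 0, 0, 0, -1], [0, 0.03, 0, 0, 0, 0, -1], [0, 0.042, 0, 0, 0, 0, -1], [0, 0.046, 0, 0, 0, 0, -1], [0, 0.046, 0, 0, 0, 0, -1], [0, 0.046, 0, 0, 0, 0, -1], [0, 0.046, 0, 0, 0, 0, -1], [0, 0.046, 0, 0, 0, 0, -1]]]'

```text
time: 24.15
tool_pos: [0.5475, 0.3089, 0.1812]
orientation: [0.698, -0.698, 0.114, -0.114]
contact_force: [-0.2, 1.0, -5.9]
gripper_width: 0.63
```

Run:
```python
from h import *
s=r.state(); print(s["time"],s["tool_pos"],s["gripper_width"],s["contact_force"],abs(s["qvel"]).max())
c=cam("scene"); save(c,"pics/s3.png"); q=c["P"].reshape(-1,3)
for n,x,y in(("t1",.541,-.024),("t2",.5575,-.19)):
    k=q[(q[:,2]>.07)&(q[:,2]<.09)&(np.hypot(q[:,0]-x,q[:,1]-y)<.05)]; print(n,np.round(cv2.minAreaRect(k[:,:2].astype(np.float32))[0],3))
k=q[(q[:,2]>.142)&(q[:,2]<.158)&(np.hypot(q[:,0]-.546,q[:,1]-.158)<.05)]; print("jug grip",np.median(k,0),k.max(0))
```

```text
24.15 [0.54754399 0.30887494 0.18122544] 0.6302206426515846 [-0.20331248  1.03745827 -5.90233404] 0.004258545553513565
t1 [ 0.542 -0.024]
t2 [ 0.56 -0.19]
jug grip [0.54761892 0.16021752 0.15008068] [0.56180131 0.19474416 0.15438669]
```

View pics/s3.png

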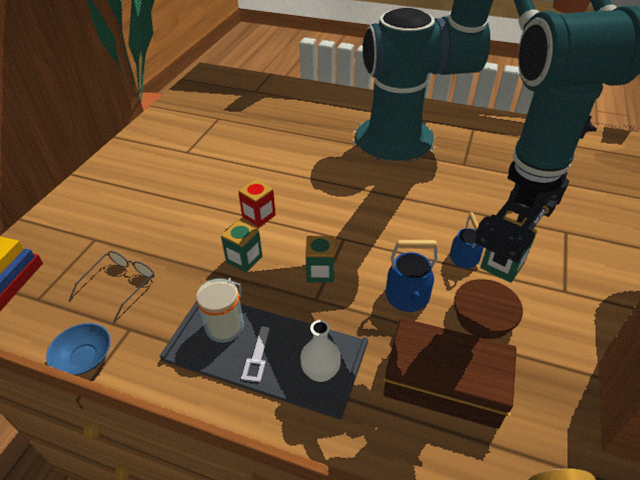

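The picture shows the tin held upright over the stand (about (505,255)). The jug is upright at (410,280), the two light tins are back at (242,245) and (320,258), and the bystanders have not moved.

```bash
python3 -c "
from workcell import r
print(r.finish_job())"
```

```text
the job is handed in; nothing more can be done
None
```

The job is handed in, and the arm is still holding the heaviest tin upright in the air over the cleared stand. No verdict was reported.

- **Jug:** I lifted it off the stand by its grip and set it down upright on the dresser, about 15 cm from the stand's axis. The top of its grip measured 0.154 m at the last check, as expected for the jug standing on the dresser.
- **Tins:** I hefted all three, and they pulled about 2.8 N, 1.4 N and 5.9 N. The two light ones are back upright within about 3 mm of where they stood.
- **Heaviest tin:** the robot holds the 5.9 N tin with its centre about 0.184 m above the dresser. That leaves roughly 10 cm free above the stand, and by the arm's own reading the tin is within 1 mm of the stand's axis. It was at rest, with the grip steady at 45 N.

The last picture showed the bystanders where they had been; I did not measure them. It took 24 s of the 72 s, and no check failed or disagreed.

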